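# Lower the ratchet arm of the card press

## Task

Lower the hold-down arm of the small card press onto its stack of cards. With the fingertips, press the red thumb pad down until the ratchet pawl snaps free of the teeth, then push the arm down past the teeth until its rubber foot rests on the cards, and leave the pawl free. Only press and push: grasp nothing, do not lift the arm, and leave the things standing round the press where they are.

Things in the scene. Friction and masses are not known exactly. Their poses are not given: they have to be found in the camera images.
- press: Card press, fixed: blue base plate 135 x 100 x 12 mm with a steel toothed quadrant (55 mm radius about the hinge) and a stack of cards 52 x 74 mm, top 45 mm above the desk. Origin on the desk under the arm's hinge; x towards the arm's tip (base x -50 to +85 mm), y left, z up. Arm hinge axis along y, 85 mm up. Quadrant at y = 19 to 27 mm, a 95 mm high post at y = -23 mm.
- lever_hinge (a point): Middle of the arm's hinge axis, 85 mm above the desk; fixed to the press, axes as the press's. (In the room a small monitor, 0.23 m high, stands beside the robot: its near edge is 50 mm ahead of and 100 mm left of the base axis, and stops a wide shoulder from turning left; the tool can lean over instead.)
- lever (a joint): Tilt of the arm in rad: 0 = level, its foot on the cards (hard end), 0.35 to 0.95 at the start (tip up), 1.2 at most. The hinge is stiff: the arm stays where it is left. With the pawl in the teeth (one every 0.2 rad) it can be raised but not lowered more than one tooth; with the pawl free, about 3 to 8 N at the push point lower it.
- lever_push (a point): Where to push the arm: middle of the upper face of the black rubber tip (30 x 18 mm), 131 mm from the hinge axis and 7 mm above the arm's mid-line; 92 mm above the desk when level. Turns with the arm: x points to the tip's end, z out of the upper face. The arm is a dark bar 14 mm wide, 12 mm thick, ending 146 mm from the hinge axis; nothing but the desk is under the tip.
- pawl (a joint): Angle of the steel pawl on the arm in rad: 0 = nose in the teeth, 0.45 = fully free (hard end). A snap-over spring holds it at either end: pressed past about 0.25 it snaps on and stays. At the start it is in the teeth (0 to 0.22, as its nose may ride on a tooth).
- pawl_pad (a point): Middle of the upper face of the pawl's red thumb pad, 20 x 22 mm, over the arm: in the arm's frame 92 mm from the hinge axis, 13 mm left of the arm's mid-line and 32 mm above it (in the teeth). Turns with arm and pawl, z out of the pad. Pressed towards the arm it swings about a pivot 38 mm nearer the hinge and 10 mm lower; about 4 N starts it, travel 10 mm to the snap point, 17 mm to the end.
- duck: Bystander: yellow toy duck with a red hat, 46 x 30 x 50 mm; origin at the middle of its underside. Loose, beyond the press.
- spool: Bystander: spool of red thread, 62 mm across, 24 mm high; origin at the middle of its underside. Loose, left of the press.
- mug: Bystander: white spotted mug, 82 x 114 x 91 mm with its handle; origin at the middle of its underside. Loose, left of the press.
- marker: Bystander: marker pen lying on the desk, 135 mm long, 17 mm thick; origin at the middle of its underside. Loose, beyond the mug.
- stick_cup: Bystander: dark cup of wooden dowels, 65 mm across, 154 mm high with the dowels; origin at the middle of its underside. Loose, beyond and left of the press.

How it is judged:
By the outcome, as a careful person would: the job done as asked, in the order asked, and still so for the second after the job is handed in, with the robot touching nothing.
It also fails if it takes over 32 s, if anything falls off the work surface, if the arm or the gripper's body presses on something with over 40 N, if the wrist force passes 120 N, or if a joint passes its speed limit or range.

## Robot

A 6-joint arm with a two-finger parallel gripper is mounted at the origin on the work surface; the furniture and walls round the work are solid. World frame = base frame: x ahead of the robot, y to its left, z up, the work surface at z = 0. Lengths are in m, angles in rad, forces in N, time in s.
With the tool pointing down it reaches from about 0.375 to 0.9 m from the base axis. Payload 3.1 kg.
Tool frame: the origin (TCP) lies between the finger pads; the fingertips stand 11 mm ahead of it and the grasp point (between the pads) lies 8 mm behind it; z points along the fingers, y is the direction in which the jaws open and shut (so a half turn about z gives the same grasp; the last joint's range is limited). The gripper opens to 85 mm and grips with 20 to 120 N. Pads are 22 mm wide; open, the fingers measure 114 mm over their backs; the gripper's body (76 mm by 85 mm) begins 54 mm behind the grasp point. The pads swing forward as they close: fully open they stand 13 mm farther back than shut.
Start: joints at [-1.369, 0.527, 1.433, -0, 1.181, -0.178], TCP at [0.232, -0.58, 0.242] pointing down, gripper open.
Joint ranges: [-3.08, 3.08], [-0.75, 2.2], [0.22, 2.44], [-1.43, 4.57], [0, 2.65], [-2.85, 2.85]. Speed limits (rad/s): [2.79, 2.79, 3.14, 3.14, 3.14, 3.14].

## Interface

Orientations are given as a unit quaternion [x, y, z, w].
In Python, from station import manip gives the robot as it stands.
- The arm moves only by the tool move_arm, never from a script. Its argument "deltas" is a list of rows, each a list of 5 numbers: the shift along the tool's x, y, z in units of 40 cm (1.0 is 40 cm), then the turn about the tool's z in units of 0.5 rad (1.0 is 0.5 rad), then the opening in per cent of the stroke, from 0 (shut) to 100 (fully open). In form: [[x, y, z, twist, grip], ...]. A call has exactly 8 rows; each row is the pose to reach, as a shift and turn from the pose commanded when the call began, along the tool's axes at that moment; what a row does not reach only later rows make up. A row lasts 1/12 s, in which the tool goes at most 41.7 mm and 7.16 degrees, less where a joint would pass 70% of its speed; a pose out of reach is approached as far as the arm can. A call with a number of a shift or a turn outside -1 to 1 is refused whole. A call with a gripper value outside its range is refused whole. The fingers move at their own pace and stop on an object; "force" is the grip in N (left out, the last holds). Time passes only in rows, so rows that repeat a pose let the fingers close, or fill a call up. It gives the time, the measured TCP pose, the force and the opening at its end, in the units of the state.
- manip.sense(): the state, without advancing time (a new reading comes with each control period).
- manip.snapshot(name): name is "side" or "top" or "wrist"; returns (picture, depth): 400x640x3 uint8, red, green, blue; 400x640 float32, m along the optical axis (not along the pixel's ray), 0 where there is no reading.
- manip.get_calibration(name): a dict with "vfov" (degrees; the focal length in pixels is half the picture's height over the tangent of half this angle, whatever the lens; pixels are square), "cx", "cy" (the principal point, pixels), "D" ([k1, k2, p1, p2, k3] as OpenCV has them; the pictures are not rectified), "pose" (4x4, takes a point from camera to world coordinates). Camera axes: x right, y down, z forward; pixel columns grow to the right and rows downward; lengths in m; the calibration is good to about 2 mm. A picture is of the moment at which its call begins: read the wrist's pose just before it. get_calibration takes no time and is no camera call; for the wrist camera it gives the pose at the moment of the call.
- manip.sign_off(): hands the job in, once; it reports no verdict.
The state is a dict: "t": time; "q": joint angles; "qd": joint speeds; "tau": joint torques, N m; "tcp_pos": TCP position; "tool_rot": TCP orientation; "force": force on the tool from outside, world axes, zero at the start; "ft_torque": the same for the moment, N m; "finger_gap": opening from 0.0 (shut) to 1.0 (fully open).
Only numpy, scipy, OpenCV 4.12 (cv2) and the standard library are available. Lean on these libraries where they do the work, as an engineer would, in place of code of your own. Each camera call takes 0.05 s, during which the arm holds its last target.

## Working session

There is one attempt and no reset: what is moved stays moved. The work goes in short steps, Python scripts to look and compute and a tool call to move; the robot and the scene stay as the last step left them, time stands still between calls to the robot, and variables do not carry over. Pictures are saved under pics/ and viewed, and the job is handed in when it is done.

Besides the shell and the picture viewer there is one more tool, called after ">>>" by a JSON object that holds its "method" and its "body". move_arm: Moves the arm, as the interface text tells. Its arguments: {"type":"object","properties":{"deltas":{"type":"array","items":{"type":"array","items":{"type":"number"}}},"force":{"type":"number"}},"required":["deltas"]}

```bash
mkdir -p pics; ls; python3 - <<'E'
from station import manip
import cv2,numpy as np
s=manip.sense();print(s)
for n in("side","top","wrist"):
    c=manip.get_calibration(n);p,d=manip.snapshot(n)
    cv2.imwrite(f"pics/{n}0.png",p[:,:,::-1]);np.savez(f"{n}0.npz",p=p,d=d,**{k:np.array(v) for k,v in c.items()})
    print(n,c)
E
```

```text
pics
{'t': 0.0, 'q': array([-1.36848373e+00,  5.28467450e-01,  1.43394112e+00,  2.80016174e-07,
        1.18138952e+00, -1.78512606e-01]), 'qd': array([-0.00091931,  0.00066289,  0.00054234, -0.00068026, -0.00074699,
       -0.00221155]), 'tau': array([-2.20745687e-04, -4.42353773e+01, -1.78025401e+01, -8.77874345e-05,
        8.18500790e-03, -5.18425782e-07]), 'tcp_pos': array([ 0.23217924, -0.57950874,  0.24132046]), 'tool_rot': array([ 9.81925641e-01,  1.89263887e-01, -1.29925587e-05, -1.10264052e-03]), 'force': array([ 1.46563414, -0.51202589,  0.36735646]), 'ft_torque': array([-0.02362996, -0.01044393, -0.01654464]), 'finger_gap': 1.001793273163774}
side {'vfov': 50.32253005577806, 'cx': 317.68533679344245, 'cy': 199.91409345178096, 'D': array([0.02254616, 0.        , 0.        , 0.        , 0.        ]), 'pose': array([[ 0.8718269 ,  0.4200921 , -0.25187393,  0.70849402],
       [ 0.48980846, -0.75018548,  0.44419525, -0.4674616 ],
       [-0.00234925, -0.51063135, -0.85979655,  0.92613932],
       [ 0.        ,  0.        ,  0.        ,  1.        ]])}
top {'vfov': 53.69082950119942, 'cx': 326.0056170678339, 'cy': 201.1775583595154, 'D': array([-0.02186363,  0.        ,  0.        ,  0.        ,  0.        ]), 'pose': array([[-0.01143285, -0.99710179,  0.0752151 ,  0.40309391],
       [-0.99990666,  0.01196291,  0.00660043, -0.02301525],
       [-0.00748109, -0.07513261, -0.99714549,  0.93791813],
       [ 0.        ,  0.        ,  0.        ,  1.        ]])}
wrist {'vfov': 66.09873812594125, 'cx': 311.8790081947483, 'cy': 198.53956147764387, 'D': array([-0.04461728,  0.        ,  0.        ,  0.        ,  0.        ]), 'pose': array([[ 0.37321255, -0.89302504, -0.25143321,  0.2954358 ],
       [-0.9277443 , -0.35974161, -0.09938049, -0.5546953 ],
       [-0.00170173,  0.27035578, -0.96275898,  0.3736646 ],
       [ 0.        ,  0.        ,  0.        ,  1.        ]])}
```

View pics/side0.png

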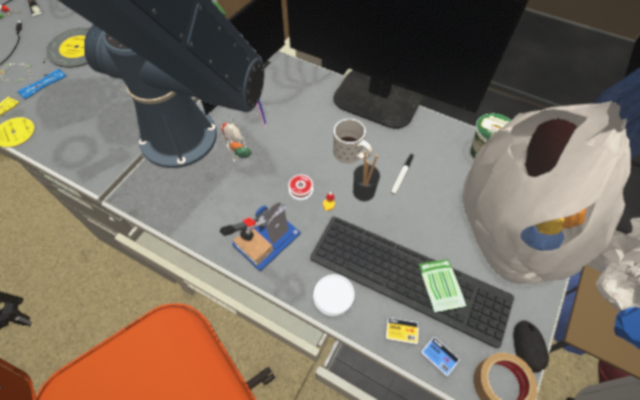

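View pics/top0.png

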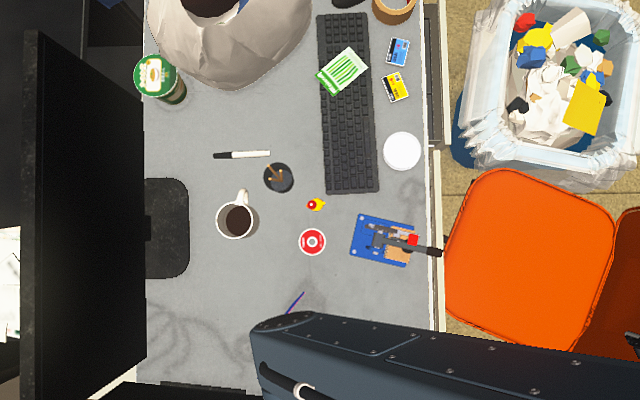

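View pics/wrist0.png

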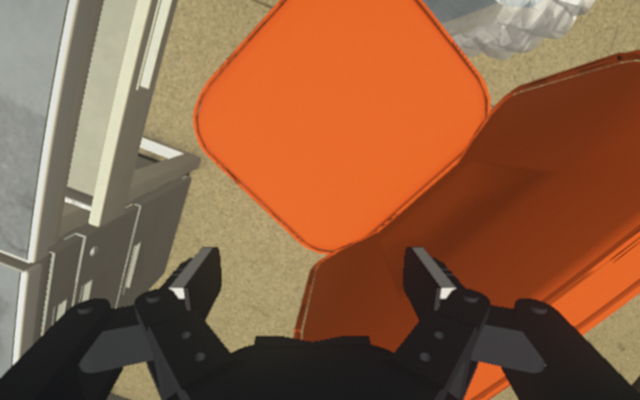

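```bash
cat > h.py <<'E'
import numpy as np,cv2
def K(c,h=400):
    f=h/2/np.tan(np.radians(float(c['vfov']))/2);return np.array([[f,0,float(c['cx'])],[0,f,float(c['cy'])],[0,0,1.]])
def ray(c,uv):
    uv=np.atleast_2d(np.float64(uv)).reshape(-1,1,2);n=cv2.undistortPoints(uv,K(c),np.array(c['D'])).reshape(-1,2)
    d=np.c_[n,np.ones(len(n))];P=np.array(c['pose']);return P[:3,3],d@P[:3,:3].T
def onz(c,uv,z):
    o,d=ray(c,uv);return o+d*((z-o[2])/d[:,2])[:,None]
def dep(c,uv,dd):
    o,d=ray(c,uv);return o+d*np.array(dd).reshape(-1,1)
def proj(c,X):
    P=np.linalg.inv(np.array(c['pose']));X=np.atleast_2d(X)@P[:3,:3].T+P[:3,3]
    return cv2.projectPoints(X,np.zeros(3),np.zeros(3),K(c),np.array(c['D']))[0].reshape(-1,2)
def tri(c1,u1,c2,u2):
    o1,d1=ray(c1,u1);o2,d2=ray(c2,u2);d1=d1[0];d2=d2[0]
    s=np.linalg.lstsq(np.c_[d1,-d2],o2-o1,rcond=None)[0];a=o1+s[0]*d1;b=o2+s[1]*d2
    return (a+b)/2,np.linalg.norm(a-b)
def crop(p,x0,y0,w,hh,s,name):cv2.imwrite(name,cv2.resize(p[y0:y0+hh,x0:x0+w,::-1],None,fx=s,fy=s,interpolation=cv2.INTER_CUBIC))
E
python3 - <<'E'
from h import *
t=np.load('top0.npz');s=np.load('side0.npz')
crop(t['p'],335,200,120,80,6,'pics/tc.png');crop(s['p'],210,190,100,85,7,'pics/sc.png')
for n,z,roi in(('t',t,(335,200,455,280)),('s',s,(210,190,310,275))):
    p=z['p'].astype(int);R,G,B=p[...,0],p[...,1],p[...,2]
    for k,m in(('red',(R>140)&(G<60)&(B<70)),('blue',(B>90)&(R<70)&(B>G+30)),('card',(R>150)&(G>90)&(G<190)&(B<140)&(R>B+50))):
        mm=np.zeros_like(m);x0,y0,x1,y1=roi;mm[y0:y1,x0:x1]=m[y0:y1,x0:x1]
        ys,xs=np.nonzero(mm);
        if len(xs)<5: continue
        pts=dep(z,np.c_[xs,ys],z['d'][ys,xs]);r=cv2.minAreaRect(np.c_[xs,ys].astype(np.float32))
        print(n,k,len(xs),xs.mean(),ys.mean(),'med',np.median(pts,0),pts[:,2].min(),pts[:,2].max(),'rect',cv2.boxPoints(r).round(1).tolist())
        if k=='blue':print(onz(z,cv2.boxPoints(r),.012).round(4))
E
```

```text
t red 110 416.6272727272727 239.1818181818182 med [ 0.38368668 -0.18597019  0.16458219] -0.2690833709356012 0.17101675734426258 rect [[406.5, 243.39999389648438], [412.79998779296875, 214.8000030517578], [454.20001220703125, 224.0], [447.8999938964844, 252.60000610351562]]
t blue 1127 372.00621118012424 239.23957409050576 med [ 0.38351816 -0.11360757  0.01261842] -0.0021172154584780944 0.9379181295597113 rect [[348.8999938964844, 253.8000030517578], [358.3999938964844, 213.1999969482422], [413.79998779296875, 226.10000610351562], [404.3999938964844, 266.79998779296875]]
[[ 0.3494 -0.0687  0.012 ]
 [ 0.4439 -0.0924  0.012 ]
 [ 0.4121 -0.2215  0.012 ]
 [ 0.3181 -0.197   0.012 ]]
t card 1011 429.135509396637 239.27398615232443 med [ 0.37052339 -0.38150361 -0.24321005] -0.729867361971167 0.9379181295597113 rect [[384.0, 200.0], [454.0, 200.0], [454.0, 279.0], [384.0, 279.0]]
s red 30 249.0 222.0 med [ 0.39124661 -0.18786114  0.16804755] 0.1616841976446145 0.17281991858426016 rect [[245.0, 220.0], [253.0, 220.0], [253.0, 224.0], [245.0, 224.0]]
s blue 415 275.8867469879518 241.85301204819277 med [ 0.42153013 -0.13869357  0.01301292] 0.007025356028656726 0.9261393172019067 rect [[229.5, 239.5], [267.0, 202.0], [298.0, 233.0], [260.5, 270.5]]
[[ 0.3121 -0.192   0.012 ]
 [ 0.3335 -0.0621  0.012 ]
 [ 0.4447 -0.0982  0.012 ]
 [ 0.4187 -0.2213  0.012 ]]
s card 596 255.65771812080536 242.05872483221478 med [ 0.38575564 -0.18812573  0.04513434] 0.022272164460514388 0.9261393172019067 rect [[227.6999969482422, 242.60000610351562], [275.20001220703125, 169.39999389648438], [307.0, 190.0], [259.5, 263.20001220703125]]
```

View pics/tc.png

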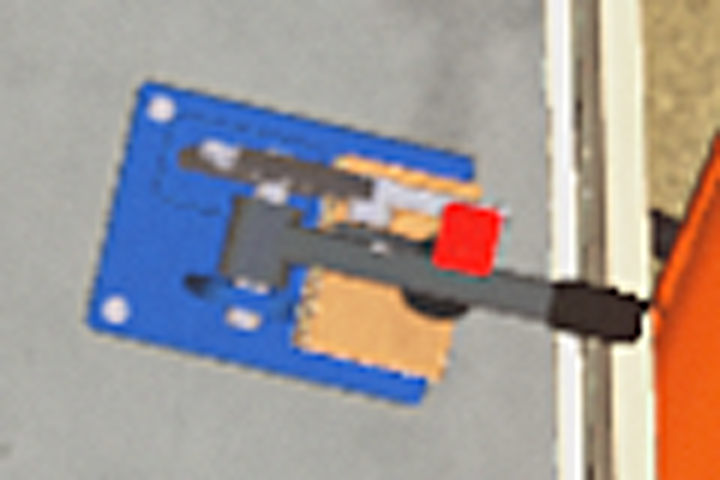

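View pics/sc.png

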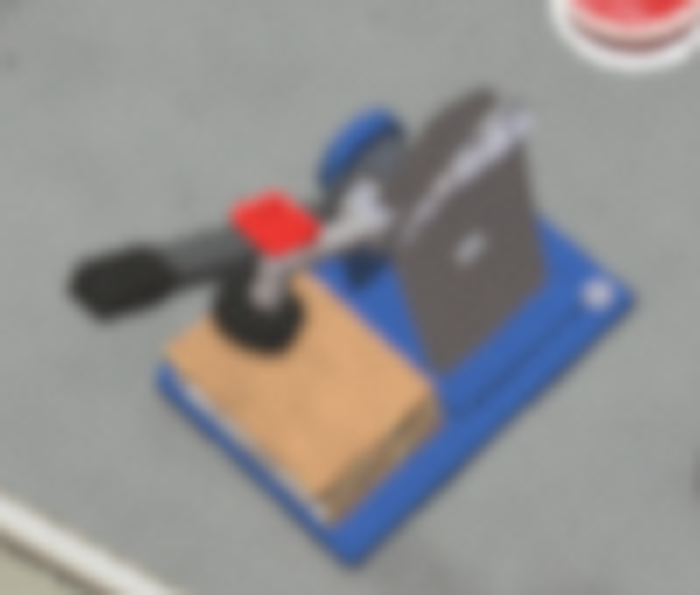

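```bash
python3 - <<'E'
from h import *
t=np.load('top0.npz');s=np.load('side0.npz')
H=np.array([.385,-.128,.085]);yaw=np.radians(-103.7);X=np.array([np.cos(yaw),np.sin(yaw),0]);Y=np.array([-X[1],X[0],0]);Rm=np.array([X,Y,[0,0,1]])
for n,z,roi in(('t',t,(365,220,446,262)),('s',s,(215,205,265,245))):
    x0,y0,x1,y1=roi;ys,xs=np.mgrid[y0:y1,x0:x1].reshape(2,-1)
    P=(dep(z,np.c_[xs,ys],z['d'][ys,xs])-H)@Rm.T; C=z['p'][ys,xs].astype(int)
    dark=(C.max(1)-C.min(1)<30)&(C.max(1)<120)
    m=dark&(P[:,2]>.02)&(abs(P[:,1])<.012)&(P[:,0]>.02)
    Q=P[m];print(n,m.sum())
    for a in np.arange(.02,.15,.01):
        k=(Q[:,0]>=a)&(Q[:,0]<a+.01)
        if k.sum()>2: print(round(a,2),k.sum(),np.median(Q[k],0).round(4),Q[k,2].max().round(4),Q[k,1].min().round(4),Q[k,1].max().round(4))
    r=(C[:,0]>140)&(C[:,1]<60)&(P[:,2]>.05);Q=P[r]
    print('red',r.sum(),Q.mean(0),Q.min(0),Q.max(0),'slope',np.polyfit(Q[:,0],Q[:,2],1))
E
```

```text
t 378
0.02 47 [0.0254 0.0024 0.0316] 0.0623 -0.0061 0.011
0.03 35 [0.0354 0.0001 0.0395] 0.061 -0.0058 0.0098
0.04 41 [ 0.0453 -0.      0.0466] 0.0523 -0.0075 0.0087
0.05 30 [ 0.0549 -0.0031  0.0548] 0.0608 -0.0081 0.0041
0.06 36 [ 0.0656 -0.0031  0.0631] 0.0699 -0.0108 0.0049
0.07 38 [ 0.0751 -0.0007  0.0711] 0.0763 -0.0094 0.0054
0.08 46 [ 0.0855 -0.0006  0.0812] 0.0876 -0.0083 0.0061
0.09 51 [ 0.0949 -0.0006  0.0892] 0.096 -0.0095 0.0074
0.1 48 [ 0.1042 -0.0004  0.0964] 0.1 -0.0082 0.0076
0.11 6 [0.1119 0.0009 0.0935] 0.0952 -0.006 0.0061
red 97 [0.05535301 0.0130422  0.0804327 ] [0.04721668 0.00314923 0.07410786] [0.06328441 0.02348808 0.08601676] slope [0.57685366 0.04850211]
s 247
0.02 6 [0.0254 0.0115 0.0564] 0.0627 -0.0017 0.0119
0.03 8 [0.0327 0.0105 0.0554] 0.0597 0.0096 0.0117
0.06 54 [0.0659 0.0056 0.0542] 0.0676 -0.0086 0.0117
0.07 39 [0.074  0.0071 0.0687] 0.0785 -0.0026 0.01
0.08 34 [0.0851 0.0076 0.0798] 0.0886 -0.0016 0.0113
0.09 45 [0.0949 0.0071 0.0891] 0.0973 -0.0041 0.0116
0.1 47 [0.1055 0.0061 0.0956] 0.1007 -0.0059 0.0119
0.11 13 [0.1111 0.0026 0.0925] 0.097 -0.0016 0.0108
red 30 [0.05690644 0.02025092 0.08276189] [0.04999995 0.0139391  0.0766842 ] [0.06294991 0.02575765 0.08781992] slope [0.56227145 0.05076502]
```

>>> {"method": "move_arm", "body": {"deltas": [[0.04,-0.04,0,-0.1,0],[0.08,-0.08,0,-0.2,0],[0.13,-0.14,0,-0.35,0],[0.18,-0.19,0,-0.5,0],[0.23,-0.25,0,-0.65,0],[0.28,-0.3,0,-0.8,0],[0.33,-0.35,0,-0.9,0],[0.37,-0.39,0,-1,0]]}}

```text
t: 0.82
tcp_pos: [0.312, -0.3779, 0.2421]
tool_rot: [0.904, 0.428, 0.0, -0.001]
force: [-0.3, -0.1, -0.0]
finger_gap: -0.004
```

```bash
cat >> h.py <<'E'
H=np.array([.385,-.128,.085]);yaw=np.radians(-103.7);X=np.array([np.cos(yaw),np.sin(yaw),0]);Y=np.array([-X[1],X[0],0]);Rm=np.array([X,Y,[0,0,1]])
from scipy.spatial.transform import Rotation as Ro
def st(m,target=None):
    s=m.sense();R=Ro.from_quat(s['tool_rot']).as_matrix()
    print('t',round(s['t'],2),'tcp',s['tcp_pos'].round(4),'press',(Rm@(s['tcp_pos']-H)).round(4),'F',s['force'].round(1),'gap',round(s['finger_gap'],2),'q',s['q'].round(2))
    yw=np.degrees(np.arctan2(R[1,0],R[0,0]));print('toolx yaw',yw.round(1),'z',R[:,2].round(3))
    if target is not None:
        d=R.T@(H+Rm.T@np.array(target)-s['tcp_pos']);print('units',(d/.4).round(3),'twist units',(((yw+103.7-180+90)%180-90)*np.pi/180/.5).round(3))
E
python3 - <<'E'
from h import *
from station import manip
st(manip,(.05,.019,.157))
E
```

```text
t 0.82 tcp [ 0.312  -0.3779  0.2421] press [ 0.2601 -0.0118  0.1571] F [-0.3 -0.1 -0. ] gap -0.0 q [-1.11  0.35  1.76  0.    1.03 -0.42]
toolx yaw 50.6 z [-0.     0.002 -1.   ]
units [ 0.507 -0.158  0.001] twist units -0.896
```

>>> {"method": "move_arm", "body": {"deltas": [[0.06,-0.02,0,-0.1,0],[0.13,-0.04,0,-0.23,0],[0.21,-0.065,0,-0.38,0],[0.29,-0.09,0,-0.53,0],[0.36,-0.113,0,-0.66,0],[0.43,-0.134,0,-0.78,0],[0.48,-0.15,0,-0.86,0],[0.507,-0.158,0,-0.9,0]]}}

```text
t: 1.48
tcp_pos: [0.3921, -0.181, 0.2422]
tool_rot: [0.785, 0.619, 0.0, -0.001]
force: [0.3, 0.7, 0.0]
finger_gap: 0.001
```

```bash
python3 - <<'E'
from h import *
from station import manip
st(manip,(.05,.019,.157))
for n,r in(("side",(190,150,140,120,5)),("wrist",None)):
    p,d=manip.snapshot(n)
    if r:crop(p,*r,f'pics/{n}1.png')
    else:cv2.imwrite(f'pics/{n}1.png',p[...,::-1])
E
```

```text
t 1.48 tcp [ 0.3921 -0.181   0.2422] press [0.0498 0.0194 0.1572] F [0.3 0.7 0. ] gap 0.0 q [-0.69  0.27  1.89  0.    0.98 -0.46]
toolx yaw 76.5 z [-0.001  0.001 -1.   ]
units [-0.    -0.001  0.   ] twist units 0.006
```

View pics/side1.png

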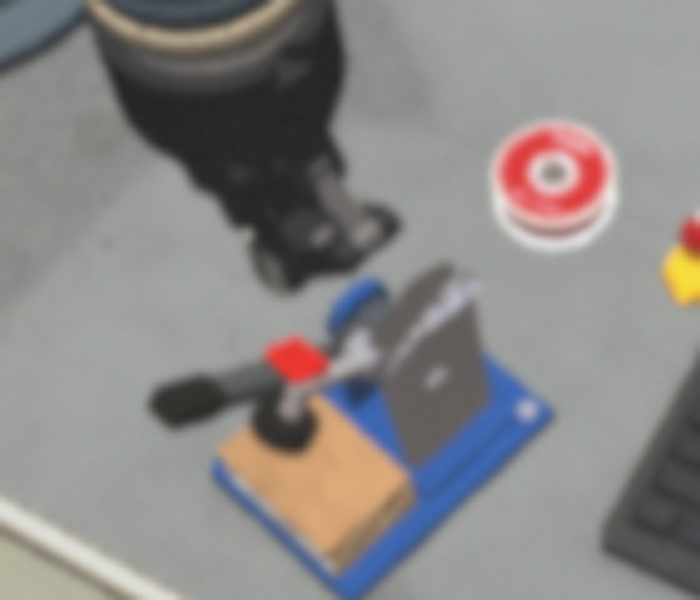

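View pics/wrist1.png

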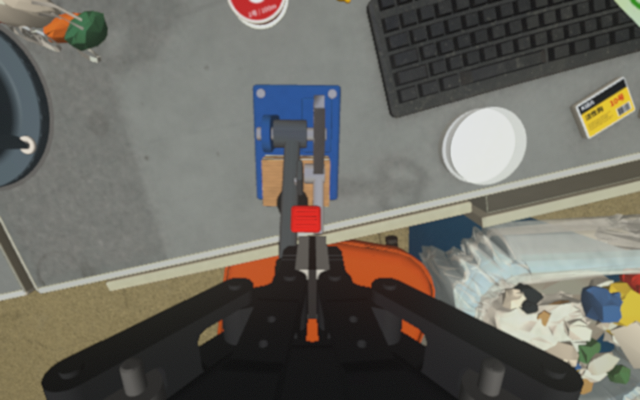

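>>> {"method": "move_arm", "body": {"deltas": [[0,0,0.012,0,0],[0,0,0.03,0,0],[0,0,0.05,0,0],[0,0,0.07,0,0],[0,0,0.085,0,0],[0,0,0.095,0,0],[0,0,0.1,0,0],[0,0,0.1,0,0]]}}

```text
t: 2.25
tcp_pos: [0.3918, -0.1837, 0.2017]
tool_rot: [0.787, 0.617, -0.0, -0.001]
force: [-0.0, -0.1, -0.2]
finger_gap: 0.001
```

```bash
python3 - <<'E'
from h import *
from station import manip
st(manip,(.05,.019,.1))
for n,r in(("side",(190,150,140,120,5)),("wrist",None)):
    p,d=manip.snapshot(n)
    if r:crop(p,*r,f'pics/{n}2.png')
    else:crop(p,200,130,240,180,3,f'pics/{n}2.png')
E
```

```text
t 2.25 tcp [ 0.3918 -0.1837  0.2017] press [0.0525 0.0198 0.1167] F [-0.  -0.1 -0.2] gap 0.0 q [-0.7   0.34  1.94  0.    0.86 -0.46]
toolx yaw 76.2 z [-0.001  0.001 -1.   ]
units [ 0.006 -0.002  0.042] twist units -0.003
```

View pics/side2.png

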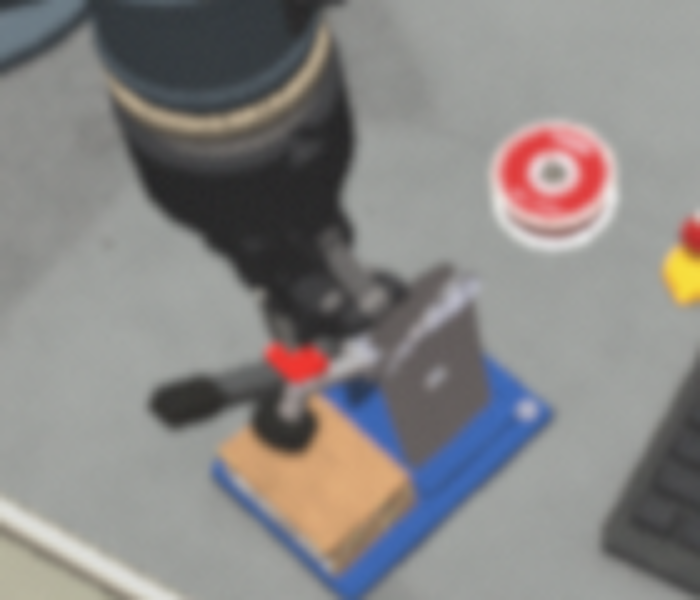

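View pics/wrist2.png

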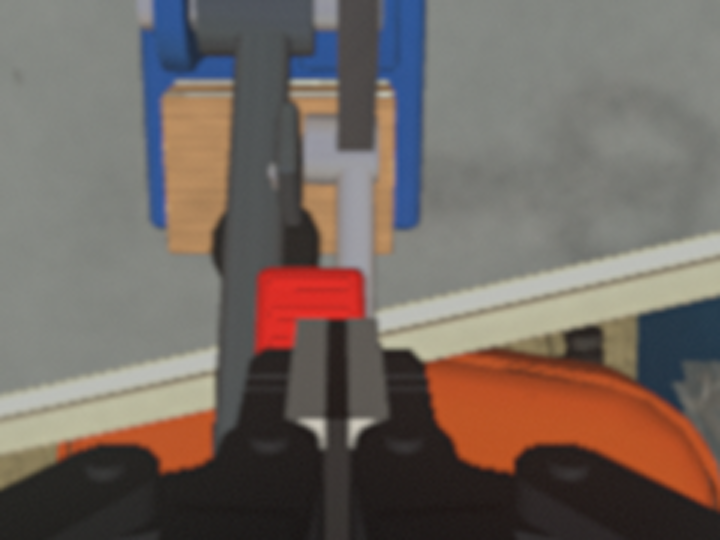

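>>> {"method": "move_arm", "body": {"deltas": [[0,-0.003,0.006,0,0],[0,-0.006,0.012,0,0],[0,-0.009,0.018,0,0],[0,-0.01,0.023,0,0],[0,-0.01,0.028,0,0],[0,-0.01,0.033,0,0],[0,-0.01,0.038,0,0],[0,-0.01,0.038,0,0]]}}

```text
t: 3.02
tcp_pos: [0.388, -0.1827, 0.1867]
tool_rot: [0.787, 0.617, -0.0, -0.0]
force: [-0.3, -0.1, 0.4]
finger_gap: 0.001
```

```bash
python3 - <<'E'
from h import *
from station import manip
st(manip,(.05,.015,.1))
for n,r in(("side",(190,150,140,120,5)),("wrist",None)):
    p,d=manip.snapshot(n)
    if r:crop(p,*r,f'pics/{n}3.png')
    else:crop(p,200,130,240,180,3,f'pics/{n}3.png')
E
```

```text
t 3.02 tcp [ 0.388  -0.1827  0.1867] press [0.0524 0.0159 0.1017] F [-0.3 -0.1  0.4] gap 0.0 q [-0.7   0.36  1.97 -0.    0.82 -0.46]
toolx yaw 76.2 z [-0.001  0.    -1.   ]
units [ 0.006 -0.002  0.004] twist units -0.002
```

View pics/side3.png

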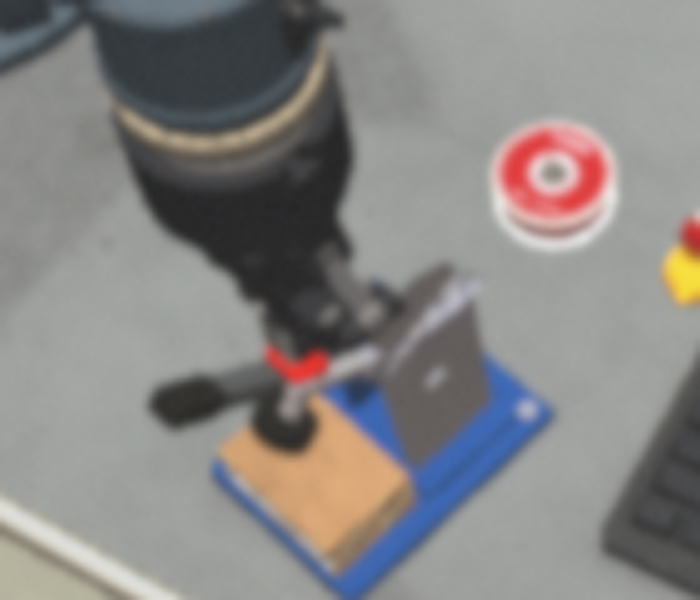

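View pics/wrist3.png

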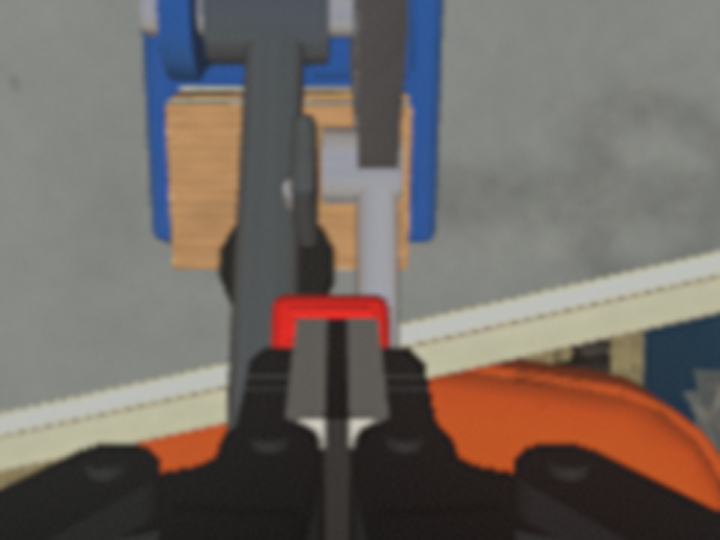

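>>> {"method": "move_arm", "body": {"deltas": [[0,-0.001,0.006,0,0],[0,-0.001,0.012,0,0],[0,-0.001,0.016,0,0],[-0.003,-0.001,0.02,0,0],[-0.006,-0.001,0.024,0,0],[-0.009,-0.001,0.028,0,0],[-0.012,-0.001,0.032,0,0],[-0.015,-0.001,0.036,0,0]]}}

```text
t: 3.78
tcp_pos: [0.3863, -0.1887, 0.1725]
tool_rot: [0.787, 0.617, -0.0, -0.0]
force: [0.1, -0.4, 0.1]
finger_gap: -0.002
```

```bash
cat > look.py <<'E'
import sys
from h import *
from station import manip
k=sys.argv[1]
st(manip,(.06,.015,.08))
for n,r in(("side",(190,150,140,120,5)),("wrist",(200,130,240,180,3))):
    c=manip.get_calibration(n);p,d=manip.snapshot(n)
    crop(p,*r,f'pics/{n}{k}.png');np.savez(f'{n}{k}.npz',p=p,d=d,**{q:np.array(v) for q,v in c.items()})
    ys,xs=np.mgrid[0:400:1,0:640:1].reshape(2,-1);P=(dep(c,np.c_[xs,ys],d[ys,xs])-H)@Rm.T;C=p[ys,xs].astype(int)
    m=(C.max(1)-C.min(1)<40)&(C.max(1)<110)&(abs(P[:,1])<.005)&(P[:,0]>.03)&(P[:,0]<.15)&(P[:,2]>-.03)&(P[:,2]<.2)
    if n=='wrist': m&=(P[:,0]<.055)&(np.hypot(P[:,0],P[:,2])<.075)
    Q=P[m]
    if n=='wrist':
        print('wrist arm slope angles',m.sum(), np.median(np.arctan2(Q[:,2],Q[:,0])-np.arcsin(np.clip(.0065/np.hypot(Q[:,0],Q[:,2]),-1,1))).round(3))
    else:
        m=(C.max(1)<60)&(abs(P[:,1])<.012)&(P[:,0]>.085)&(P[:,0]<.15)&(P[:,2]>-.03)&(P[:,2]<.13);Q=P[m]
        print('side tip',m.sum(),(np.median(Q,0).round(4),np.median(np.arctan2(Q[:,2],Q[:,0])).round(3)-.05) if m.sum() else '')
    r=(C[:,0]>140)&(C[:,1]<60)&(C[:,2]<70)&(abs(P[:,1]-.013)<.02)&(P[:,0]>.03)&(P[:,0]<.12);Q=P[r]
    if r.sum()>5: print('red',r.sum(),Q.mean(0).round(4),Q.min(0).round(4),Q.max(0).round(4),'slope ang',np.arctan(np.polyfit(Q[:,0],Q[:,2],1)[0]).round(3))
E
python3 look.py 4
```

```text
t 3.78 tcp [ 0.3863 -0.1887  0.1725] press [0.0586 0.0157 0.0875] F [ 0.1 -0.4  0.1] gap -0.0 q [-0.72  0.39  1.98 -0.    0.77 -0.48]
toolx yaw 76.2 z [-0.  0. -1.]
units [-0.003 -0.002  0.019] twist units -0.002
side tip 73 (array([0.1004, 0.0076, 0.0923]), np.float64(0.697))
red 13 [0.0636 0.0189 0.0668] [ 0.0553 -0.0046  0.0159] [0.0706 0.0277 0.0814] slope ang 0.567
wrist arm slope angles 741 0.708
red 186 [0.0542 0.0128 0.0682] [0.0517 0.0042 0.0665] [0.0587 0.0244 0.0711] slope ang 0.29
```

View pics/side4.png

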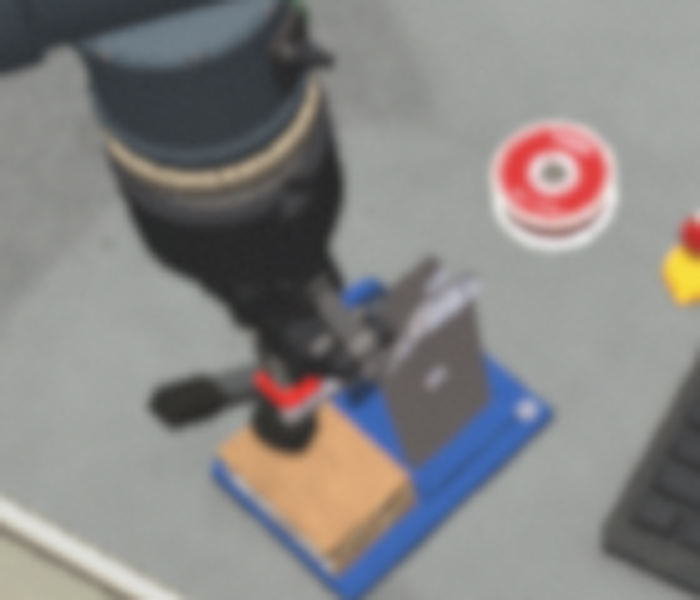

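View pics/wrist4.png

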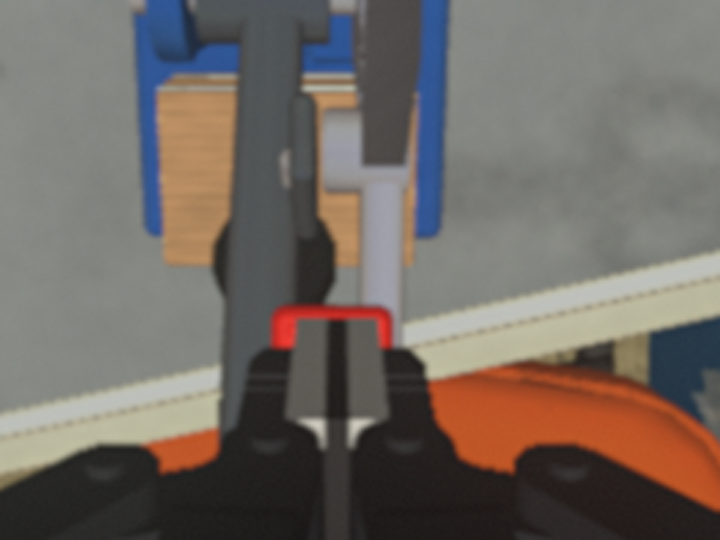

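>>> {"method": "move_arm", "body": {"deltas": [[0,0,-0.025,0,0],[0,0,-0.055,0,0],[0,0,-0.085,0,0],[-0.015,-0.005,-0.1,0,0],[-0.045,-0.015,-0.1,0,0],[-0.075,-0.03,-0.1,0,0],[-0.093,-0.039,-0.1,0,0],[-0.098,-0.039,-0.1,0,0]]}}

```text
t: 4.55
tcp_pos: [0.361, -0.2237, 0.2126]
tool_rot: [0.787, 0.617, -0.0, -0.0]
force: [0.5, -1.2, -0.0]
finger_gap: 0.001
```

```bash
python3 look.py 5
```

```text
t 4.55 tcp [ 0.361  -0.2237  0.2126] press [ 0.0986 -0.0006  0.1276] F [ 0.5 -1.2 -0. ] gap 0.0 q [-0.82  0.31  1.95 -0.    0.89 -0.58]
toolx yaw 76.2 z [-0.  0. -1.]
units [0.097 0.039 0.119] twist units -0.005
side tip 90 (array([0.099 , 0.0063, 0.0925]), np.float64(0.705))
red 49 [0.0634 0.0167 0.0685] [ 0.0552 -0.0062  0.0173] [0.0708 0.0252 0.0741] slope ang 0.539
wrist arm slope angles 486 0.71
red 990 [0.0614 0.0138 0.0715] [ 0.0304 -0.0005  0.0665] [0.071  0.0241 0.2598] slope ang -0.496
```

View pics/side5.png

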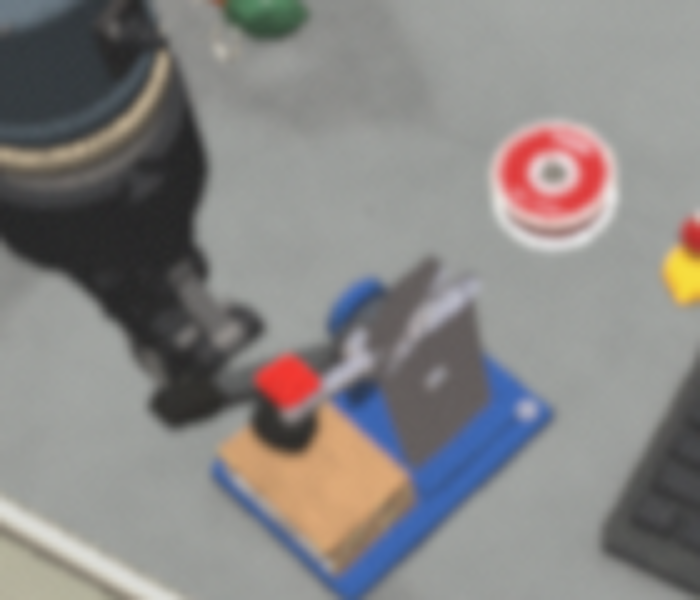

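View pics/wrist5.png

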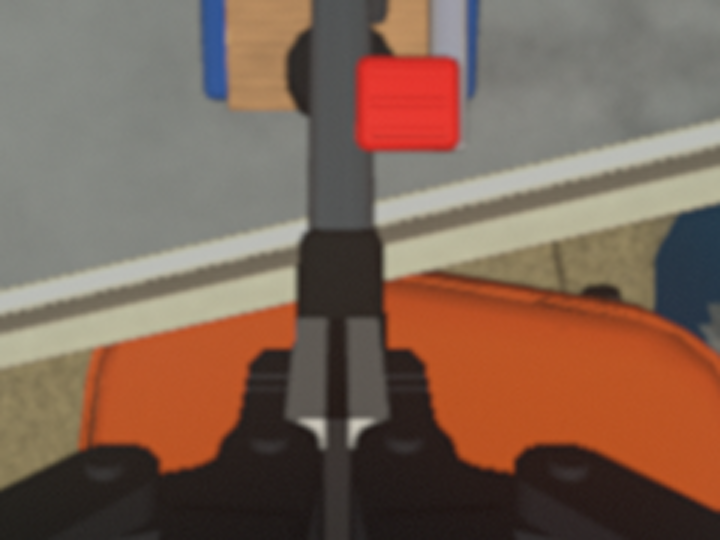

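>>> {"method": "move_arm", "body": {"deltas": [[0,0.001,0.02,0,0],[0,0.001,0.04,0,0],[-0.004,0.001,0.055,0,0],[-0.012,0.001,0.067,0,0],[-0.02,0.001,0.079,0,0],[-0.029,0.001,0.093,0,0],[-0.037,0.001,0.106,0,0],[-0.045,0.001,0.12,0,0]]}}

```text
t: 5.32
tcp_pos: [0.358, -0.2409, 0.1643]
tool_rot: [0.786, 0.618, -0.0, 0.0]
force: [-1.6, 0.2, 4.5]
finger_gap: 0.003
```

```bash
python3 look.py 6
```

```text
t 5.32 tcp [ 0.358  -0.2409  0.1643] press [0.116  0.0005 0.0793] F [-1.6  0.2  4.5] gap 0.0 q [-0.85  0.41  1.98 -0.    0.75 -0.61]
toolx yaw 76.3 z [-0.    -0.001 -1.   ]
units [ 0.14   0.036 -0.002] twist units 0.0
side tip 16 (array([0.1248, 0.0099, 0.0649]), np.float64(0.433))
wrist arm slope angles 774 0.45
red 1417 [0.0762 0.0138 0.0535] [0.0482 0.0002 0.0494] [0.0862 0.0246 0.2107] slope ang -0.686
```

View pics/side6.png

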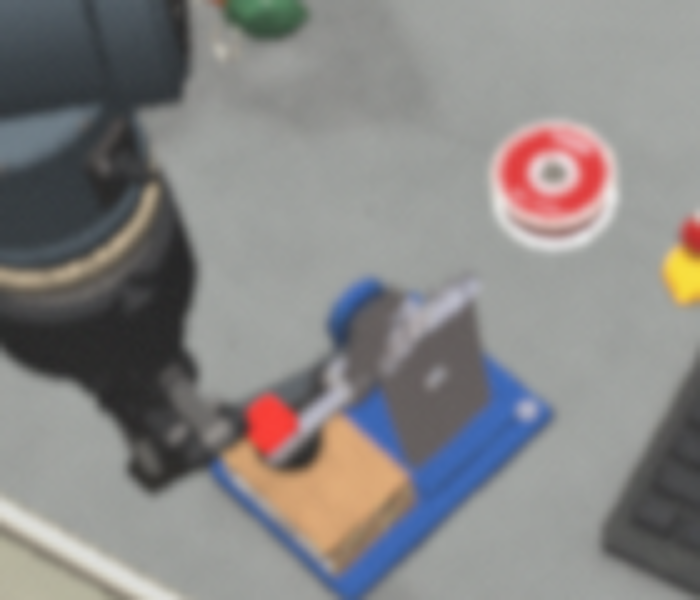

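View pics/wrist6.png

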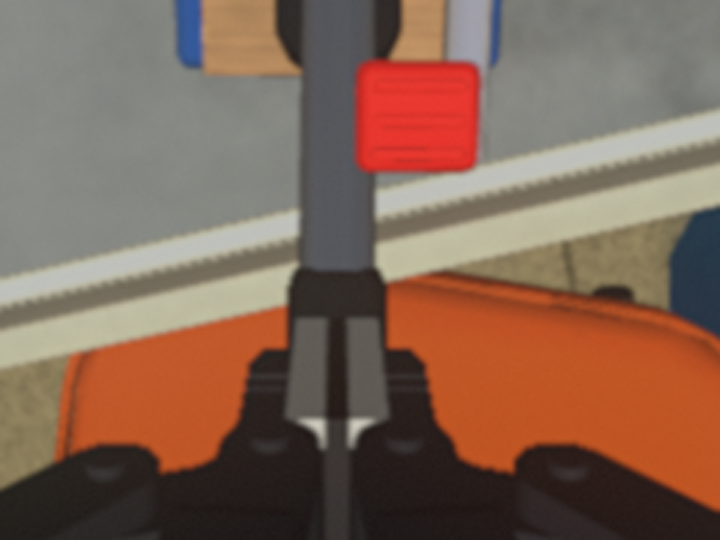

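>>> {"method": "move_arm", "body": {"deltas": [[-0.006,-0.001,0.012,0,0],[-0.012,-0.001,0.026,0,0],[-0.017,-0.001,0.041,0,0],[-0.022,-0.001,0.057,0,0],[-0.027,-0.001,0.073,0,0],[-0.031,-0.001,0.089,0,0],[-0.034,-0.001,0.104,0,0],[-0.037,-0.001,0.118,0,0]]}}

```text
t: 6.08
tcp_pos: [0.3542, -0.2555, 0.117]
tool_rot: [0.787, 0.617, -0.0, 0.001]
force: [-1.8, -1.8, 4.4]
finger_gap: -0.001
```

```bash
python3 look.py 7
```

```text
t 6.08 tcp [ 0.3542 -0.2555  0.117 ] press [0.1311 0.0003 0.032 ] F [-1.8 -1.8  4.4] gap -0.0 q [-0.88  0.51  2.01 -0.    0.62 -0.64]
toolx yaw 76.3 z [ 0.    -0.001 -1.   ]
units [ 0.178  0.037 -0.12 ] twist units -0.002
side tip 2 (array([0.1378, 0.0106, 0.0361]), np.float64(0.203))
red 40 [0.0886 0.0181 0.0231] [0.0791 0.0105 0.0191] [0.0967 0.0249 0.0302] slope ang -0.236
wrist arm slope angles 1200 0.097
red 1623 [0.0882 0.0136 0.0237] [ 0.0628 -0.0002  0.0186] [0.0982 0.0244 0.1635] slope ang -0.585
```

View pics/side7.png

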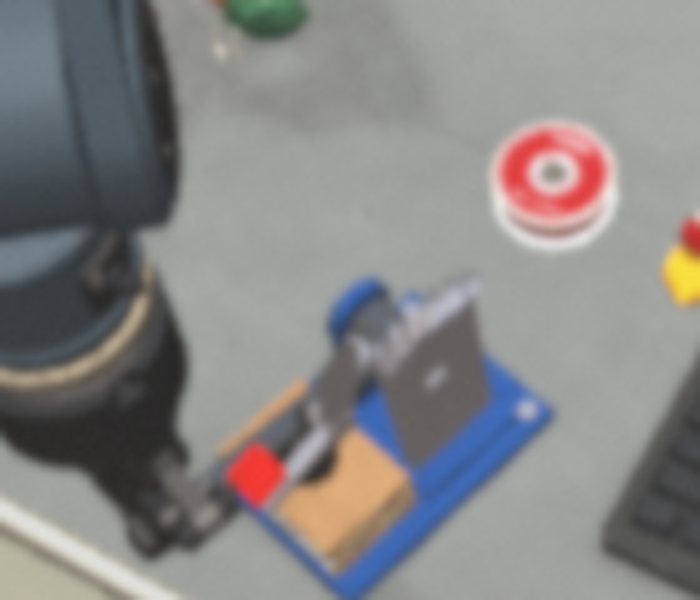

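>>> {"method": "move_arm", "body": {"deltas": [[0,0,0.007,0,0],[-0.001,0,0.014,0,0],[-0.001,0,0.02,0,0],[-0.001,0,0.025,0,0],[-0.001,0,0.029,0,0],[-0.001,0,0.032,0,0],[-0.001,0,0.034,0,0],[-0.001,0,0.035,0,0]]}}

```text
t: 6.85
tcp_pos: [0.3539, -0.2551, 0.1034]
tool_rot: [0.787, 0.617, -0.0, -0.0]
force: [-2.6, -2.5, 3.9]
finger_gap: 0.0
```

```bash
python3 look.py 8
```

```text
t 6.85 tcp [ 0.3539 -0.2551  0.1034] press [ 1.308e-01 -1.000e-04  1.840e-02] F [-2.6 -2.5  3.9] gap 0.0 q [-0.88  0.54  2.02 -0.    0.58 -0.64]
toolx yaw 76.3 z [-0.  0. -1.]
units [ 0.177  0.038 -0.154] twist units -0.002
side tip 2 (array([0.1385, 0.0099, 0.0049]), np.float64(-0.015))
red 40 [0.0915 0.0177 0.0138] [0.0856 0.0107 0.0091] [0.0979 0.0248 0.0175] slope ang -0.496
wrist arm slope angles 1375 0.006
red 1637 [0.0894 0.0137 0.0156] [ 0.0626 -0.0004  0.0093] [0.0996 0.0245 0.1506] slope ang -0.684
```

Nearly level; press on gently until the force rises at the hard end.

>>> {"method": "move_arm", "body": {"deltas": [[0,0,0.001,0,0],[0,0,0.002,0,0],[0,0,0.003,0,0],[0,0,0.004,0,0],[0,0,0.005,0,0],[0,0,0.006,0,0],[0,0,0.006,0,0],[0,0,0.006,0,0]]}}

```text
t: 7.62
tcp_pos: [0.3541, -0.255, 0.1027]
tool_rot: [0.787, 0.617, 0.0, 0.001]
force: [-3.8, 1.4, 21.3]
finger_gap: 0.002
```

```bash
python3 look.py 9
```

```text
t 7.62 tcp [ 0.3541 -0.255   0.1027] press [1.307e-01 1.000e-04 1.770e-02] F [-3.8  1.4 21.3] gap 0.0 q [-0.88  0.54  2.02  0.    0.58 -0.64]
toolx yaw 76.3 z [ 0.001 -0.001 -1.   ]
units [ 0.177  0.037 -0.156] twist units -0.001
side tip 1 (array([0.135 , 0.0119, 0.0563]), np.float64(0.34500000000000003))
red 43 [0.0916 0.0178 0.0135] [0.0853 0.0102 0.0089] [0.0982 0.0257 0.0184] slope ang -0.394
wrist arm slope angles 1376 0.002
red 1644 [0.0894 0.0137 0.0153] [ 0.0624 -0.0004  0.009 ] [0.0994 0.0244 0.1499] slope ang -0.681
```

Hard stop reached (21 N, travel stopped at level). Retreat straight up.

>>> {"method": "move_arm", "body": {"deltas": [[0,0,-0.01,0,0],[0,0,-0.03,0,0],[0,0,-0.06,0,0],[0,0,-0.1,0,0],[0,0,-0.14,0,0],[0,0,-0.18,0,0],[0,0,-0.21,0,0],[0,0,-0.22,0,0]]}}

```text
t: 8.38
tcp_pos: [0.3548, -0.2554, 0.1907]
tool_rot: [0.787, 0.617, 0.0, 0.001]
force: [0.6, 0.4, -0.9]
finger_gap: 0.002
```

```bash
python3 look.py 10; python3 - <<'E'
from h import *
from station import manip
p,d=manip.snapshot('top');c=manip.get_calibration('top')
crop(p,200,160,260,150,3,'pics/top10.png')
E
```

```text
t 8.38 tcp [ 0.3548 -0.2554  0.1907] press [0.1309 0.0008 0.1057] F [ 0.6  0.4 -0.9] gap 0.0 q [-0.88  0.36  1.95  0.    0.83 -0.64]
toolx yaw 76.3 z [ 0.002 -0.002 -1.   ]
units [0.177 0.035 0.064] twist units -0.002
side tip 61 (array([0.1306, 0.0063, 0.0061]), np.float64(-0.0030000000000000027))
red 33 [0.0913 0.018  0.0135] [0.0848 0.0113 0.01  ] [0.0965 0.0249 0.0177] slope ang -0.459
wrist arm slope angles 514 0.002
red 653 [0.0897 0.0135 0.0164] [0.0626 0.     0.0091] [0.0996 0.0241 0.2376] slope ang -1.073
```

View pics/side10.png

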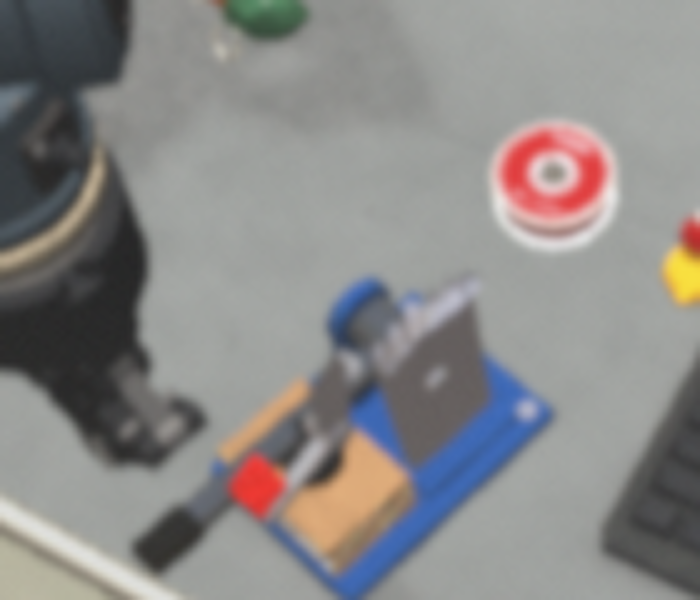

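View pics/wrist10.png

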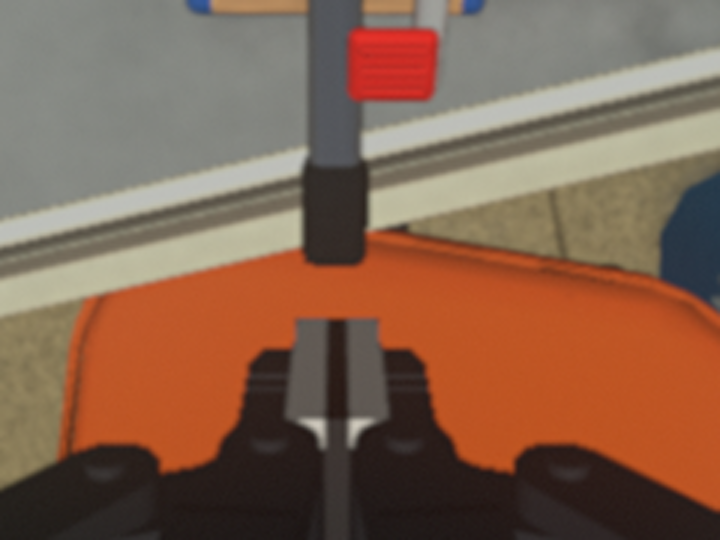

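View pics/top10.png

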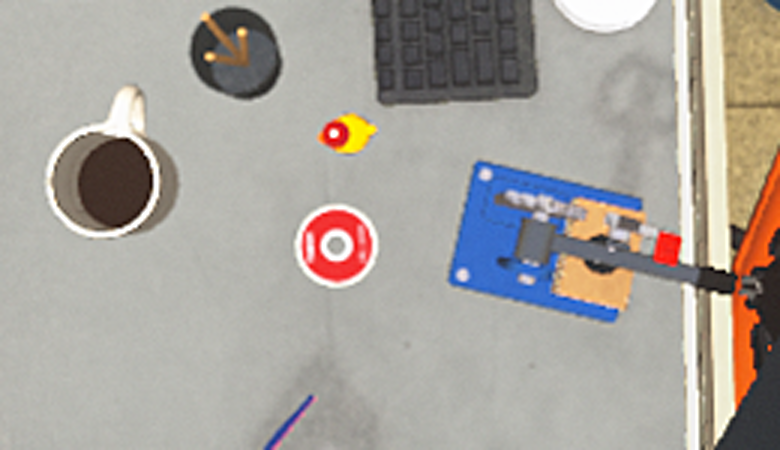

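```bash
python3 -c "
from station import manip
print(manip.sign_off())"
```

```text
the job is handed in; nothing more can be done
None
```

The press arm is down with its foot on the cards and the pawl is free. I handed the job in at about 8.5 s of the 32 s allowed. With the fingers shut, I pressed the red pad until the pawl snapped over, then pushed the black tip down to the hard stop and backed straight up.

- **Arm:** after the fingers backed off, it measured level (0.002 rad from the wrist camera, -0.003 from the side). The push force was about 4 to 5 N on the way down and rose to 21 N at the stop.
- **Pawl:** after the press, the pad sat about 0.41 rad from its in-teeth position and the fingers felt almost no force. It stayed down through the whole push. At the end the side camera gave a pad slope of -0.46 rad, which fits fully free. The wrist camera's slope fits were spoiled by stray depth points, so I did not use them.
- **Surroundings:** in the final top and side pictures the press, spool, duck, mug and cup look as they did at the start. I judged this by eye, not by measurement. The marker was outside the last pictures, but the robot never went near it. The robot was touching nothing at hand-in.

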